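# Unclamp a flanged pin and hold it in the shadow gauge

### The job

Stand the square T-key from the wooden block well down in the clamp's socket and turn it a quarter turn anticlockwise, seen from above, so that the finger swings off the pin; leave the key standing there. Then lift the pin out of its nest and hold it upright in the gap of the shadow gauge, the middle of its pilot (all that is below the flange) on the centre of the beam and midway between the two lenses, the flange's long side square across the beam. Do not touch the gauge or shift the things standing around, and finish holding the pin still in the gripper: do not put it down or let go.

Things in the scene. Friction and masses are not known exactly. Their poses are not given: they have to be found in the camera images.
- key: T-key, 88 mm tall, loose, about 80 g, standing upright in the wooden block. Origin at the centre of its lower tip, z up. Steel shank 10 x 10 mm square, z = 0 to 58 mm (lowest 2 mm narrowed to 7 mm). On top a flat black plastic grip: 46 mm along x, 12 mm thick along y, z = 56 to 88 mm.
- key_tip (a point): lower tip of the key (centre of its end face), same axes as the key
- key_block: wooden block 80 (x) x 60 (y) x 45 mm high, fixed. Origin under its centre, z up. The key stands in the square hole 18 mm to -x of the centre, 35 mm deep, with 2 mm play on each side (about 6 degrees askew at most): tip 10 mm, middle of the grip 82 mm above the bench. The smaller hole at +x is empty.
- fixture: holding fixture, fixed: aluminium plate 200 (x) x 96 (y) x 12 mm. Origin under its centre, z up. 50 mm to -x the dark steel nest block (50 x 64 mm, top at z = 57 mm) with a 15.6 mm bore for the pin; 50 mm to +x the clamp's post (42 mm diameter). Clamp axis and bore are 100 mm apart.
- clamp (a joint): swing clamp, turns about a vertical axis, rad. 0: finger along the fixture's -x, over the flange, which cannot pass it. Grows anticlockwise seen from above; stop at 1.6; starts at 0 to 0.12; clear of pin and gripper from 1.0. Dry friction 0.2 N m, stays where left. Finger 16 mm wide, 65 to 77 mm above the bench, ends 88 mm from the axis.
- clamp_socket (a point): centre of the mouth of the square socket in the top of the clamp's hub (36 mm diameter), 85 mm above the bench; turns with the clamp. z up, -x along the clamp finger; the socket's sides lie along x and y: 12 x 12 mm, 2 mm lead-in chamfer, 21 mm deep. The 10 mm key has 1 mm play on each side and up to 0.23 rad of slack either way before it drives the clamp.
- pin: workpiece: steel pin with oval flange, loose, 150 to 250 g, upright in the nest. Origin on its axis at the flange's underside (57 mm above the bench), z up. Flange z = 0 to 7 mm, 56 mm long (y), 30 mm wide (x); round upper stem 16 mm diameter, z = 7 to 55 mm; pilot 14 mm diameter down to z = -24, then 10 mm to -36 mm. At the start y lies within 0.2 rad of the fixture's y.
- pilot_mid (a point): middle of the pilot: on the pin's axis 18 mm below the flange's underside; axes as the pin's
- gauge: shadow gauge, fixed: grey base 110 (x) x 340 (y) x 20 mm, on it two black-fronted barrels of 56 mm diameter (lens with camera to +y, lamp to -y) that face each other across a gap of 130 mm. Origin under the base's centre, z up. Barrel axis 130 mm above the bench, barrel tops 158 mm.
- gauge_focus (a point): the point on the light beam's axis midway between the two lenses, 130 mm above the bench; y is along the beam, x horizontally across it, z up
- dish: bystander: clear shallow dish, 90 mm diameter, 15 mm high; origin under its centre
- setting_ring: bystander: dark steel setting ring, 60 mm diameter, 18 mm high; origin under its centre
- bottle: bystander: white bottle, 52 mm diameter, 120 mm high; origin under its centre
Things that resemble listed ones, but are neither listed nor needed, are in the scene too. Of the things that look like the pin, the larger one is meant. Leave any red look-alike of the key alone.

How it is judged:
By the outcome, as a careful person would: the job done as asked, in the order asked, and still so for the second after the job is handed in, while the arm keeps its last pose, push and grip.
It also fails if it takes over 54 s, if anything falls off the work surface, if the arm or the gripper's body presses on something with over 40 N, if the wrist force passes 120 N, or if a joint passes its speed limit or range.

### The arm

A 6-joint arm with a two-finger parallel gripper is mounted at the origin on the work surface. World frame = base frame: x ahead of the robot, y to its left, z up, the work surface at z = 0. Lengths are in m, angles in rad, forces in N, time in s.
With the tool pointing down it reaches from about 0.325 to 0.875 m from the base axis. Payload 4.4 kg.
Tool frame: the origin (TCP) lies midway between the tips of the shut fingers; the grasp point (between the pads) lies 19 mm behind it; z points along the fingers, y is the line along which they close (so a half turn about z gives the same grasp; the last joint's range is limited). The gripper opens to 85 mm and grips with 20 to 120 N. Pads are 22 mm wide; open, the fingers measure 114 mm over their backs; the gripper's body (76 mm by 85 mm) begins 54 mm behind the grasp point. The pads swing forward as they close: fully open they stand 13 mm farther back than shut.
Start: joints at [1.034, 0.207, 1.542, -0, 1.393, -0.15], TCP at [0.217, 0.533, 0.231] pointing down, gripper open.
Joint ranges: [-2.73, 2.73], [-0.86, 2.22], [0.23, 2.46], [-1.11, 4.25], [0.08, 2.63], [-2.82, 2.82]. Speed limits (rad/s): [2.79, 2.79, 3.14, 3.14, 3.14, 3.14].

### API

Orientations are given as [roll, pitch, yaw] about the fixed x, y, z axes, in that order (R = Rz(yaw) Ry(pitch) Rx(roll)).
In Python, from rig import monitor, viewer, manip gives the robot as it stands.
- The arm moves only by the tool arm_command, never from a script. Its argument "increments" is a list of rows, each a list of 6 numbers: the shift along the tool's x, y, z in units of 20 cm (1.0 is 20 cm), then the turn, a rotation vector about the tool's x, y, z in units of pi/4 rad (1.0 is pi/4 rad). In form: [[tx, ty, tz, ax, ay, az], ...]. A call has 1 to 20 rows; each row shifts and turns the commanded pose from where the row before left it, along the tool's axes as they then stand; what a row does not reach is not made up. A row lasts 1/8 s, in which the tool goes at most 62.5 mm and 10.7 degrees, less where a joint would pass 70% of its speed; a pose out of reach is approached as far as the arm can. A call with a number of a shift or a turn outside -1 to 1 is refused whole. A call with a gripper value outside its range is refused whole. "gripper" is the closure, from 0 (fully open) to 1 (shut), set as the call begins (left out, the last holds). The fingers move at their own pace and stop on an object; the grip force is fixed at half the most. Time passes only in rows, so rows that do not move let the fingers close. It gives the time, the measured TCP pose, the force, the opening and the grip force at its end, in the units of the state.
- monitor.observe(): the state, without advancing time (a new reading comes with each control period).
- viewer.read_camera(name): name is "scene" or "side" or "wrist"; returns the picture (384x512x3 uint8, blue, green, red); there is no depth.
- viewer.calibration(name): a dict with "camera_matrix" (3x3 intrinsics, pixels), "rvec" (rotation vector, rad) and "tvec" (3), from world to camera coordinates, as OpenCV has them. Camera axes: x right, y down, z forward; pixel columns grow to the right and rows downward; lengths in m; the calibration is good to about 2 mm. A picture is of the moment at which its call begins: read the wrist's pose just before it. calibration takes no time and is no camera call; for the wrist camera it gives the pose at the moment of the call.
- manip.job_done(): hands the job in; it is judged then, once.
The state is a dict: "t": time; "joint_positions": joint angles; "joint_velocities": joint speeds; "joint_efforts": joint torques, N m; "tool_pos": TCP position; "tool_rot": TCP orientation; "contact_force": force on the tool from outside, world axes, zero at the start; "torque": the same for the moment, N m; "grip_width": finger opening in m; "finger_force": force on a finger pad.
Only numpy, scipy, OpenCV 4.12 (cv2) and the standard library are available. Lean on these libraries where they do the work, as an engineer would, in place of code of your own. Each camera call takes 0.05 s, during which the arm holds its last target. There are 200 camera calls.

## Working session

There is one attempt and no reset: what is moved stays moved. The work goes in short steps, Python scripts to look and compute and a tool call to move; the robot and the scene stay as the last step left them, time stands still between calls to the robot, and variables do not carry over. Pictures are saved under pics/ and viewed, at most 10 in all, crops included, and the job is handed in when it is done.

Besides the shell and the picture viewer there is one more tool, called after "Call:" by a JSON object that holds its "fn" and its "kwargs", one argument or row to a line. arm_command: Moves the arm, as the interface text tells. Its arguments: {"type":"object","properties":{"increments":{"type":"array"},"gripper":{"type":"number"}},"required":["increments"]}

```bash
mkdir -p pics; ls; cat > h.py <<'E'
import numpy as np, cv2
from rig import monitor, viewer, manip
def cal(n):
    c=viewer.calibration(n); K=np.array(c["camera_matrix"],float); R=cv2.Rodrigues(np.array(c["rvec"],float))[0]; t=np.array(c["tvec"],float).ravel()
    return K,R,t
def ray(c,px):
    K,R,t=c; d=R.T@np.linalg.inv(K)@np.array([px[0],px[1],1.]); return -R.T@t,d
def onz(c,px,z):
    o,d=ray(c,px); return o+d*(z-o[2])/d[2]
def proj(c,p):
    K,R,t=c; q=K@(R@np.array(p,float)+t); return q[:2]/q[2]
def tri(c1,p1,c2,p2):
    (o1,d1),(o2,d2)=ray(c1,p1),ray(c2,p2)
    s=np.linalg.lstsq(np.c_[d1,-d2],o2-o1,rcond=None)[0]; a,b=o1+d1*s[0],o2+d2*s[1]
    return (a+b)/2,np.linalg.norm(a-b)
E
python3 - <<'E'
from h import *
s=monitor.observe(); print(s)
ims=[]
for n in("scene","side","wrist"):
    im=viewer.read_camera(n); cv2.imwrite(f"pics/{n}0.png",im)
    c=cal(n); print(n,c[0][0,0],-c[1].T@c[2])
    if n!="wrist": cv2.imwrite(f"pics/{n}0b.png",cv2.resize(im,(800,600),interpolation=cv2.INTER_CUBIC))
E
```

```text
pics
{'t': 0.0, 'joint_positions': array([ 1.03349627e+00,  2.07433430e-01,  1.54295755e+00,  2.30926231e-05,
        1.39352949e+00, -1.50492908e-01]), 'joint_velocities': array([ 0.00149336, -0.00167515, -0.00149495, -0.00115568, -0.00057397,
        0.00033918]), 'joint_efforts': array([-1.29057462e-03, -3.83026743e+01, -2.91598213e+01, -2.97324741e-04,
        1.05186162e-02,  1.04527733e-07]), 'tool_pos': array([0.21651284, 0.53185275, 0.23011645]), 'tool_rot': array([-3.13929456e+00, -3.71462786e-04,  2.75478098e+00]), 'contact_force': array([-0.0039023 , -0.36799063,  0.34651395]), 'torque': array([-0.0290598 , -0.01274558, -0.01748642]), 'finger_force': 0.0, 'grip_width': 0.08555919847570827}
scene 380.77983305074935 [ 1.37935915 -0.45310518  0.66375485]
side 353.8110360501049 [0.5046334  0.56643381 0.68213435]
wrist 286.61446823832597 [0.14327281 0.56253646 0.37294335]
```

View pics/scene0b.png

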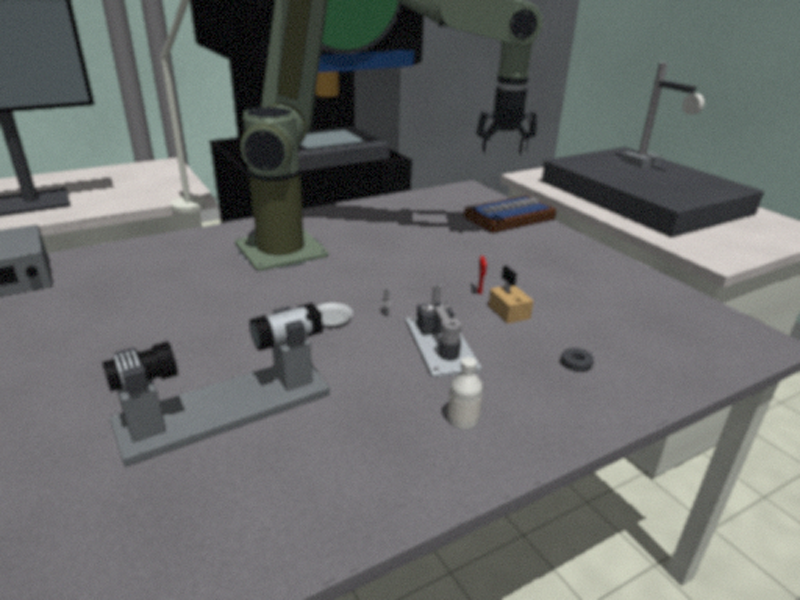

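View pics/side0b.png

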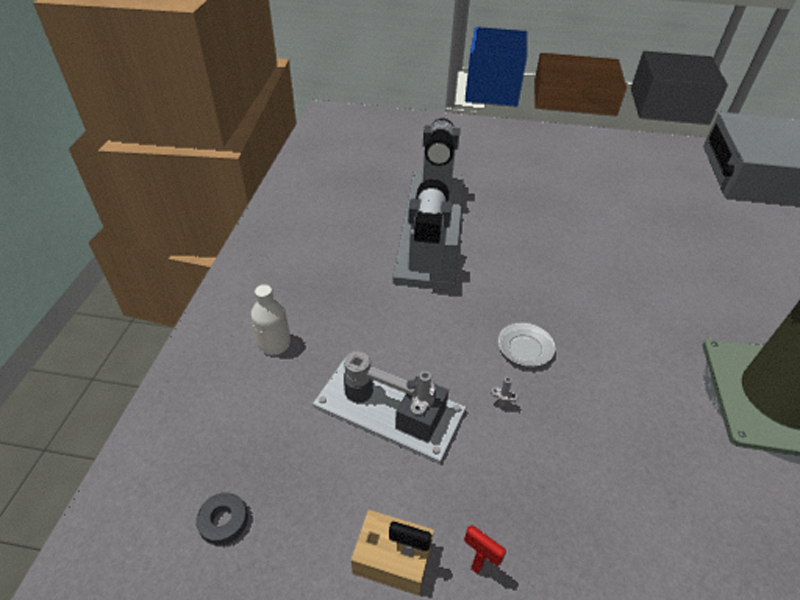

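The side view shows the fixture (clamp hub at (357,360), pin stem top at (425,377)), the key's grip at (410,536) in the block at (392,550), the red look-alike at (485,548) and the gauge at (430,200). All of these are in 800x600 px. The scene view is blurry but agrees.

```bash
python3 - <<'E'
from h import *
c=cal("side"); k=1/1.5625
def P(n,x,y,z): print(n,onz(c,(x*k,y*k),z).round(4))
P("hub",357,359,.085); P("pintop",425,377,.112)
for q in((336,358),(466,405),(440,460),(314,404)):P("plate",*q,.012)
P("grip L",392,530,.098);P("grip R",430,540,.098)
for q in((371,511),(434,527),(421,578),(354,560)):P("block",*q,.045)
for q in((394,280),(459,283)):P("gaugebase",*q,.02)
P("red",485,540,.088);P("bottle",264,292,.12);P("dish",526,345,.01);P("ring",222,517,.018);P("decoy",506,390,.04)
im=cv2.imread("pics/side0.png");hsv=cv2.cvtColor(im,cv2.COLOR_BGR2HSV)
m=cv2.inRange(hsv,(10,80,60),(28,255,255));m[:300]=0
x=cv2.findContours(m,0,2)[0];x=max(x,key=cv2.contourArea);print(cv2.boundingRect(x))
# black grip
m=cv2.inRange(hsv,(0,0,0),(180,255,45));m[:325]=0;m[:,:245]=0;m[:,280:]=0
x=cv2.findContours(m,0,2)[0];x=max(x,key=cv2.contourArea);print(cv2.minAreaRect(x))
cs=cal("scene")
print("gauge y end barrel lamp/lens (scene)")
for n,q in(("base near L",(125,455)),("base near R",(328,392)),("base far R",(305,362))):
    print(n,onz(cs,(q[0]*k,q[1]*k),.02 ).round(4))
E
```

```text
hub [0.6222 0.1077 0.085 ]
pintop [0.5256 0.141  0.112 ]
plate [0.6687 0.0556 0.012 ]
plate [0.4648 0.1049 0.012 ]
plate [0.4921 0.1976 0.012 ]
plate [0.6795 0.1428 0.012 ]
grip L [0.5346 0.3343 0.098 ]
grip R [0.4939 0.3375 0.098 ]
block [0.5655 0.2957 0.045 ]
block [0.4902 0.3012 0.045 ]
block [0.4976 0.3588 0.045 ]
block [0.5731 0.3533 0.045 ]
gaugebase [ 0.609  -0.1245  0.02  ]
gaugebase [ 0.4969 -0.1382  0.02  ]
red [0.4362 0.3233 0.088 ]
bottle [0.7726 0.0397 0.12  ]
dish [ 0.3797 -0.0266  0.01  ]
ring [0.7441 0.3236 0.018 ]
decoy [0.4128 0.0888 0.04  ]
(225, 327, 53, 53)
((261.9862365722656, 343.0458984375), (27.776962280273438, 12.16439437866211), 16.699243545532227)
gauge y end barrel lamp/lens (scene)
base near L [ 0.6196 -0.4684  0.02  ]
base near R [ 0.6253 -0.1429  0.02  ]
base far R [ 0.5247 -0.1441  0.02  ]
```

```bash
python3 - <<'E'
from h import *
im=cv2.imread("pics/side0.png")
a=im[60:190,235:325]; cv2.imwrite("pics/g.png",cv2.resize(a,None,fx=4.5,fy=4.5,interpolation=cv2.INTER_CUBIC))
im=cv2.imread("pics/scene0.png")
a=im[180:300,60:220]; cv2.imwrite("pics/gs.png",cv2.resize(a,None,fx=5,fy=5,interpolation=cv2.INTER_CUBIC))
E
```

```text
(no output)
```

View pics/g.png

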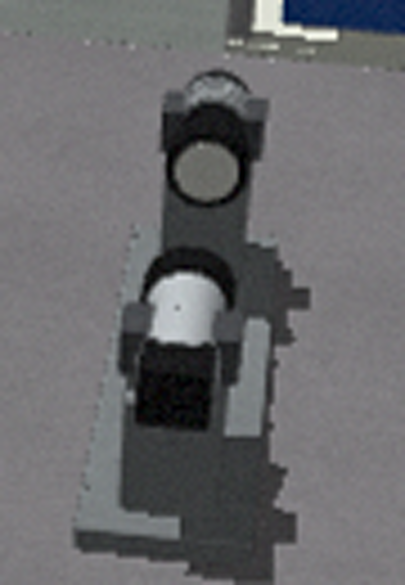

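View pics/gs.png

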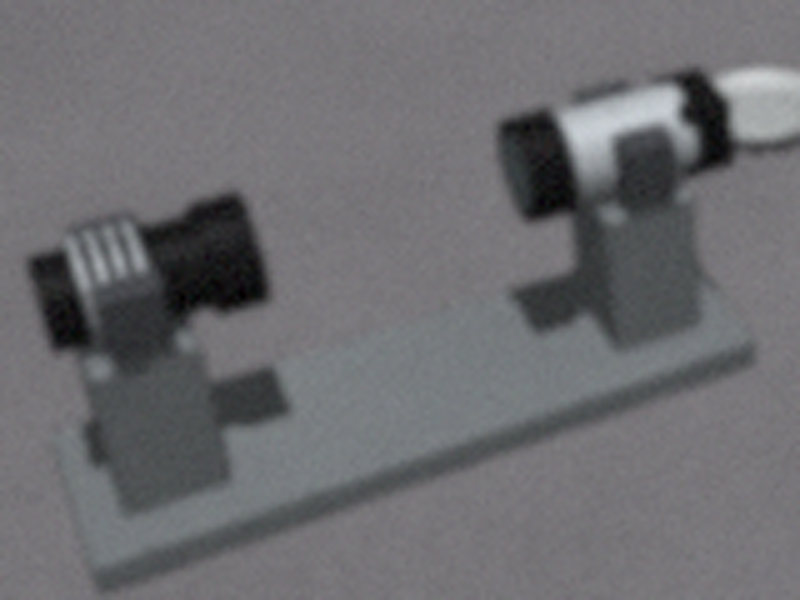

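The gauge crops show the lamp (black) to -y and the white lens barrel to +y, with the base roughly along world y. Next I'll go and look with the wrist camera.

```bash
cat >> h.py <<'E'
from scipy.linalg import fractional_matrix_power as fmp
from scipy.spatial.transform import Rotation as Ro
def T(p,rpy):
    M=np.eye(4);M[:3,:3]=Ro.from_euler("xyz",rpy).as_matrix();M[:3,3]=p;return M
def step(p,yaw,N,p0=None,yaw0=None):
    "row (repeated N times) from present (or given) pose to tool-down pose p,yaw"
    s=monitor.observe()
    A=T(s["tool_pos"] if p0 is None else p0,s["tool_rot"] if yaw0 is None else [np.pi,0,yaw0]); B=T(p,[np.pi,0,yaw])
    S=np.real(fmp(np.linalg.inv(A)@B,1/N)); w=Ro.from_matrix(S[:3,:3]).as_rotvec()
    r=np.r_[S[:3,3]/.2,w/(np.pi/4)]
    print(N,"x",r.round(4).tolist(),"mm/row",np.linalg.norm(S[:3,3]*1e3).round(1),"deg",np.degrees(np.linalg.norm(w)).round(2)); return r
def st():
    s=monitor.observe();print("t %.2f"%s["t"],s["tool_pos"].round(4),s["tool_rot"].round(4),"q",s["joint_positions"].round(3),"F",s["contact_force"].round(1),s["torque"].round(2),"w %.4f f %.1f"%(s["grip_width"],s["finger_force"]));return s
E
python3 - <<'E'
from h import *
step([.47,.30,.25],-.08,17)
c=cal("wrist"); print("fwd",c[1][2], "tool x",Ro.from_euler("xyz",monitor.observe()["tool_rot"]).as_matrix()[:,0])
E
```

```text
17 x [-0.0807, 0.1202, -0.0059, -0.0001, 0.0002, 0.2123] mm/row 29.0 deg 9.55
fwd [ 0.28670741 -0.11783747 -0.95074349] tool x [-9.26128449e-01  3.77208203e-01  2.59453259e-04]
```

Call:
{"fn": "arm_command", "kwargs": {
  "increments": [
    [-0.081,0.12,-0.006,0,0,0.2123],
    [-0.081,0.12,-0.006,0,0,0.2123],
    [-0.081,0.12,-0.006,0,0,0.2123],
    [-0.081,0.12,-0.006,0,0,0.2123],
    [-0.081,0.12,-0.006,0,0,0.2123],
    [-0.081,0.12,-0.006,0,0,0.2123],
    [-0.081,0.12,-0.006,0,0,0.2123],
    [-0.081,0.12,-0.006,0,0,0.2123],
    [-0.081,0.12,-0.006,0,0,0.2123],
    [-0.081,0.12,-0.006,0,0,0.2123],
    [-0.081,0.12,-0.006,0,0,0.2123],
    [-0.081,0.12,-0.006,0,0,0.2123],
    [-0.081,0.12,-0.006,0,0,0.2123],
    [-0.081,0.12,-0.006,0,0,0.2123],
    [-0.081,0.12,-0.006,0,0,0.2123],
    [-0.081,0.12,-0.006,0,0,0.2123],
    [-0.081,0.12,-0.006,0,0,0.2123],
    [0,0,0,0,0,0]
  ],
  "gripper": 0
}}

```text
t: 2.4
tool_pos: [0.4691, 0.2987, 0.2514]
tool_rot: [3.141, 0.001, -0.08]
contact_force: [1.0, 0.3, 0.7]
grip_width: 0.0851
finger_force: 0.0
```

```bash
python3 - <<'E'
from h import *
s=st();c=cal("wrist")
im=viewer.read_camera("wrist");cv2.imwrite("pics/w1.png",im);np.savez("w1.npz",K=c[0],R=c[1],t=c[2])
cv2.imwrite("pics/w1b.png",cv2.resize(im,(800,600),interpolation=cv2.INTER_CUBIC))
E
```

```text
t 2.40 [0.4691 0.2987 0.2514] [ 3.1412e+00  8.0000e-04 -8.0300e-02] q [ 0.411  0.152  1.563 -0.     1.427  2.063] F [1.  0.3 0.7] [-0.    0.02 -0.03] w 0.0851 f 0.0
```

View pics/w1b.png

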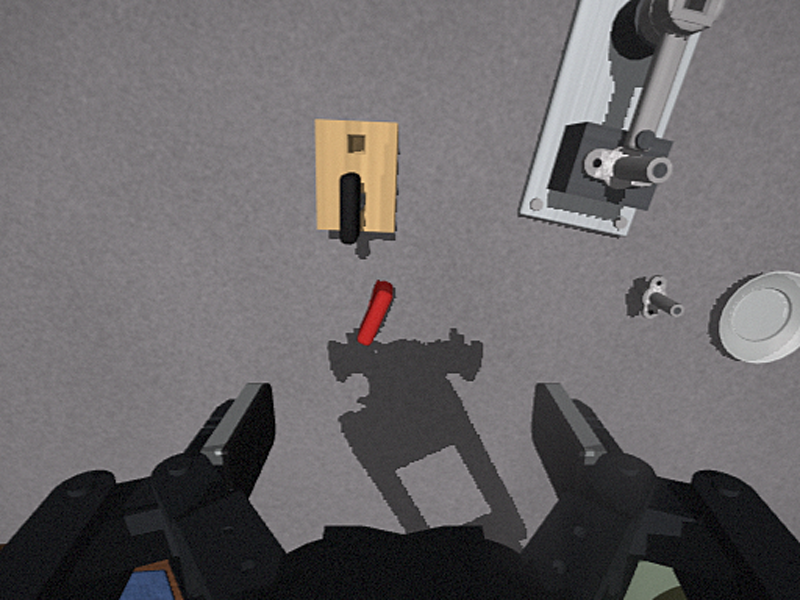

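The wrist view shows the block (316–397, 120–233) with the black grip at (350,208), the red look-alike at (376,312), the pin stem top at (658,170) and the clamp hub at the top right edge (690,10).

```bash
python3 - <<'E'
from h import *
z=np.load("w1.npz");c=(z["K"],z["R"],z["t"]);k=1/1.5625
im=cv2.imread("pics/w1.png");hsv=cv2.cvtColor(im,cv2.COLOR_BGR2HSV)
m=cv2.inRange(hsv,(10,60,60),(30,255,255));m[180:]=0
x=max(cv2.findContours(m,0,2)[0],key=cv2.contourArea)
b=cv2.boxPoints(cv2.minAreaRect(x));B=np.array([onz(c,q,.045) for q in b]);print("block",B.round(4).tolist(),B.mean(0).round(4))
m=cv2.inRange(hsv,(0,0,0),(180,255,45));m[:100]=0;m[160:]=0;m[:,:212]=0;m[:,233:]=0
x=max(cv2.findContours(m,0,2)[0],key=cv2.contourArea);r=cv2.minAreaRect(x);b=cv2.boxPoints(r);print(r)
for h in(.098,.082):
    B=np.array([onz(c,q,h) for q in b]);print("grip",h,B.round(4).tolist(),B.mean(0).round(4))
print("cam",-c[1].T@c[2])
print("pin",onz(c,(658*k,170*k),.112)); print("hub",onz(c,(692*k,8*k),.085),"finger",onz(c,(655*k,90*k),.077))
for q in((520,212),(628,236)):print("plate",onz(c,(q[0]*k,q[1]*k),.012))
E
```

```text
block [[0.5774, 0.355, 0.045], [0.5726, 0.2952, 0.045], [0.4912, 0.3021, 0.045], [0.4964, 0.3666, 0.045]] [0.5344 0.3297 0.045 ]
((223.5, 133.0), (44.0, 13.0), 90.0)
grip 0.098 [[0.5397, 0.3342, 0.098], [0.5387, 0.3213, 0.098], [0.4947, 0.3262, 0.098], [0.4958, 0.3398, 0.098]] [0.5172 0.3304 0.098 ]
grip 0.082 [[0.5392, 0.3365, 0.082], [0.5381, 0.3229, 0.082], [0.4918, 0.3281, 0.082], [0.4929, 0.3423, 0.082]] [0.5155 0.3324 0.082 ]
cam [0.54878226 0.29264784 0.39394562]
pin [0.52655475 0.13964782 0.112     ]
hub [0.61700593 0.11364549 0.085     ] finger [0.57416353 0.12734107 0.077     ]
plate [0.4936226  0.19810858 0.012     ]
plate [0.46574024 0.10580641 0.012     ]
```

```bash
python3 - <<'E'
from h import *
step([.5162,.331,.15],-.085,4); step([.5162,.331,.064],-.085,4,[.5162,.331,.15],-.085)
E
```

```text
4 x [0.0547, -0.0437, 0.1271, -0.0002, -0.0, 0.002] mm/row 29.0 deg 0.09
4 x [0.0, 0.0, 0.1075, 0.0, -0.0, 0.0] mm/row 21.5 deg 0.0
```

Call:
{"fn": "arm_command", "kwargs": {
  "increments": [
    [0.0547,-0.0437,0.127,0,0,0.002],
    [0.0547,-0.0437,0.127,0,0,0.002],
    [0.0547,-0.0437,0.127,0,0,0.002],
    [0.0547,-0.0437,0.127,0,0,0.002],
    [0,0,0.1075,0,0,0],
    [0,0,0.1075,0,0,0],
    [0,0,0.1075,0,0,0],
    [0,0,0.1075,0,0,0],
    [0,0,0,0,0,0]
  ]
}}

```text
t: 3.58
tool_pos: [0.5147, 0.3313, 0.0614]
tool_rot: [3.139, 0.004, -0.084]
contact_force: [0.5, -0.1, 0.8]
grip_width: 0.0851
finger_force: 0.0
```

Call:
{"fn": "arm_command", "kwargs": {
  "increments": [
    [0,0,0,0,0,0],
    [0,0,0,0,0,0],
    [0,0,0,0,0,0],
    [0,0,0,0,0,0],
    [0,0,0,0,0,0],
    [0,0,0,0,0,0],
    [0,0,0,0,0,0],
    [0,0,0,0,0,0]
  ],
  "gripper": 1
}}

```text
t: 4.58
tool_pos: [0.5167, 0.3313, 0.0647]
tool_rot: [-3.141, -0.001, -0.086]
contact_force: [-0.8, -0.9, 5.4]
grip_width: 0.0111
finger_force: 58.9
```

```bash
python3 - <<'E'
from h import *
step([.5167,.3313,.2],-.086,4); step([.54,.135,.2],-.28,6,[.5167,.3313,.2],-.086)
E
```

```text
4 x [0.0001, -0.0001, -0.1691, -0.0001, -0.0003, -0.0] mm/row 33.8 deg 0.01
6 x [0.0464, 0.1583, 0.0, 0.0, -0.0, 0.0412] mm/row 33.0 deg 1.85
```

Call:
{"fn": "arm_command", "kwargs": {
  "increments": [
    [0,0,-0.08,0,0,0],
    [0,0,-0.18,0,0,0],
    [0,0,-0.2,0,0,0],
    [0,0,-0.215,0,0,0],
    [0.0464,0.1583,0,0,0,0.0412],
    [0.0464,0.1583,0,0,0,0.0412],
    [0.0464,0.1583,0,0,0,0.0412],
    [0.0464,0.1583,0,0,0,0.0412],
    [0.0464,0.1583,0,0,0,0.0412],
    [0.0464,0.1583,0,0,0,0.0412],
    [0,0,0,0,0,0],
    [0,0,0,0,0,0]
  ]
}}

```text
t: 6.08
tool_pos: [0.5395, 0.1352, 0.1992]
tool_rot: [-3.141, 0.0, -0.28]
contact_force: [0.2, 0.6, -0.2]
grip_width: 0.0115
finger_force: 59.1
```

```bash
python3 - <<'E'
from h import *
s=st();c=cal("wrist")
im=viewer.read_camera("wrist");cv2.imwrite("pics/w2.png",im);np.savez("w2.npz",K=c[0],R=c[1],t=c[2])
p=proj(c,[.6225,.108,.085]);print(p)
x,y=p.round().astype(int);x0=max(0,min(x-100,312));y0=max(0,min(y-75,234));print(x0,y0)
cr=lambda: cv2.resize(im[y0:y0+150,x0:x0+200],None,fx=4,fy=4,interpolation=cv2.INTER_CUBIC)
cv2.imwrite("pics/w2c.png",cr())
sd=viewer.read_camera("side");cv2.imwrite("pics/s2.png",sd)
sc=viewer.read_camera("scene");cv2.imwrite("pics/sc2.png",sc)
E
```

```text
t 6.08 [0.5395 0.1352 0.1992] [-3.141e+00  3.000e-04 -2.803e-01] q [9.000e-02 1.950e-01 1.624e+00 1.000e-03 1.323e+00 1.941e+00] F [ 0.2  0.6 -0.2] [-0.03 -0.02 -0.01] w 0.0115 f 59.1
[262.2640008   88.54692554]
162 14
```

View pics/w2c.png

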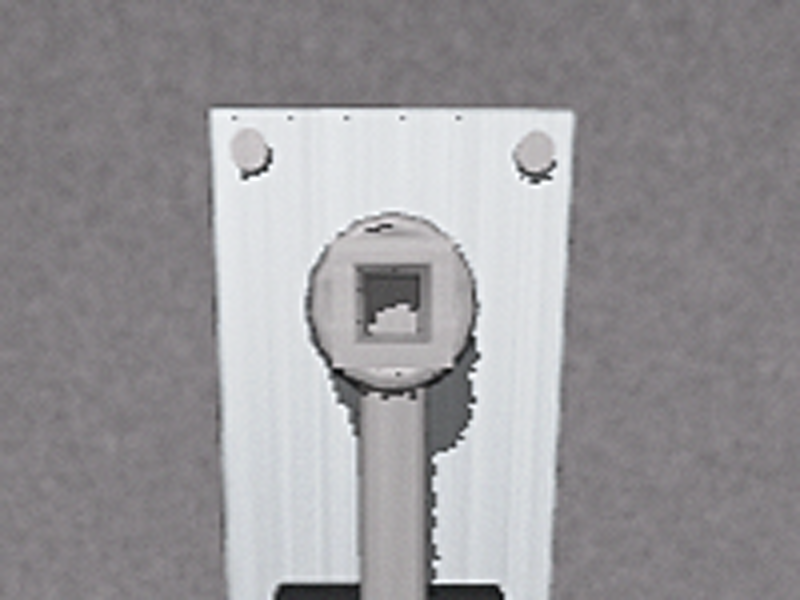

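The hub's socket is centred at (393,302) in the crop, its outer corners at 353–433 by 262–343, with the finger straight below it.

```bash
python3 - <<'E'
from h import *
z=np.load("w2.npz");c=(z["K"],z["R"],z["t"])
f=lambda x,y,h:onz(c,((x+.5)/4-.5+162,(y+.5)/4-.5+14),h)
q=[(353,262),(433,262),(433,344),(353,344)]
S=np.array([f(*a,.085) for a in q]);print(S.round(4).tolist(),S.mean(0).round(4))
d=S[1]-S[2]+S[0]-S[3];print("yaw socket x",np.arctan2(d[1],d[0])); d=S[0]-S[1]+S[3]-S[2];print(np.arctan2(-d[0],d[1]))
print("hub centre",f(392,298,.085))
a,b=f(393.5,400,.077),f(392.5,590,.077);d=a-b;print("finger yaw",np.arctan2(d[1],d[0]))
L=[f(210,108,.012),f(574,111,.012)];d=L[0]-L[1];print("plate y yaw-pi/2",np.arctan2(-d[0],d[1]),np.mean(L,0),np.linalg.norm(d))
# predicted key tip
s=monitor.observe();tip=s["tool_pos"]+[0,0,-.0547]
for n,fn in(("side","s2"),("scene","sc2")):
    p=proj(cal(n),tip);g=proj(cal(n),tip+[0,0,.058]);print(n,p,g)
    im=cv2.imread(f"pics/{fn}.png");x,y=p.astype(int);cv2.imwrite(f"pics/{n}_tip.png",im[max(0,y-45):y+30,x-50:x+50]); print(max(0,y-45),x-50)
A=[cv2.resize(cv2.imread(f"pics/{n}_tip.png"),(400,300),interpolation=cv2.INTER_CUBIC) for n in("side","scene")]
cv2.imwrite("pics/tips.png",np.hstack(A))
E
```

```text
[[0.6325, 0.1159, 0.085], [0.6279, 0.0999, 0.085], [0.6121, 0.1042, 0.085], [0.6169, 0.1206, 0.085]] [0.6223 0.1101 0.085 ]
yaw socket x -0.27845926068203275
-0.28074771789708813
hub centre [0.62343868 0.11004646 0.085     ]
finger yaw -0.28377014007561574
plate y yaw-pi/2 -0.28835482909862614 [0.66954959 0.09649123 0.012     ] 0.09401890556312144
side [266.24677033 228.03897947] [267.78196842 208.06454968]
183 216
scene [281.8312792  174.81039847] [282.98357267 157.1443052 ]
129 231
```

View pics/tips.png

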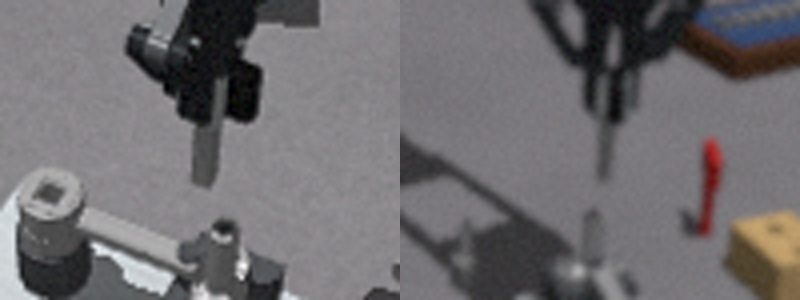

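Key tip is at (203,184) in the left (side) crop and at (203,178) in the right (scene) crop, both within about a pixel of prediction, so the key hangs nearly straight. The socket mouth is at (48,190) in the side crop.

```bash
python3 - <<'E'
from h import *
cs,cc=cal("side"),cal("scene")
tip=(216+203/4-.4,183+184/4-.4);tc=(231+203/4-.4,129+178/4-.4)
print("tri",tri(cs,tip,cc,tc)); print("side at z .1445",onz(cs,tip,.1445)); print("TCP",monitor.observe()["tool_pos"])
print("socket side",onz(cs,(216+48/4-.4,183+190/4-.4),.085))
# key lean via wrist: grip yaw vs tool etc not visible
step([.6223,.109,.165],-.280,5); step([.6223,.109,.145],-.28,3,[.6223,.109,.165],-.28)
E
```

```text
tri (array([0.53741109, 0.13749007, 0.14753618]), np.float64(0.004506939379427737))
side at z .1445 [0.53907279 0.13718143 0.1445    ]
TCP [0.53946714 0.1358051  0.19914822]
socket side [0.62381557 0.10894785 0.085     ]
5 x [0.087, 0.0029, 0.0341, -0.0001, 0.0, 0.0003] mm/row 18.7 deg 0.01
3 x [0.0, -0.0, 0.0333, 0.0, -0.0, -0.0] mm/row 6.7 deg 0.0
```

Call:
{"fn": "arm_command", "kwargs": {
  "increments": [
    [0.088,0.003,0.034,0,0,0],
    [0.088,0.003,0.034,0,0,0],
    [0.088,0.003,0.034,0,0,0],
    [0.088,0.003,0.034,0,0,0],
    [0.088,0.003,0.034,0,0,0],
    [0,0,0.04,0,0,0],
    [0,0,0.04,0,0,0],
    [0,0,0,0,0,0],
    [0,0,0,0,0,0]
  ]
}}

```text
t: 7.35
tool_pos: [0.6231, 0.1079, 0.1493]
tool_rot: [-3.142, -0.0, -0.28]
contact_force: [-1.0, 0.0, -0.4]
grip_width: 0.011
finger_force: 59.1
```

```bash
python3 - <<'E'
from h import *
s=st();tip=s["tool_pos"]+[0,0,-.0547];out=[]
for n,w in(("wrist",100),("side",50),("scene",50)):
    c=cal(n);im=viewer.read_camera(n);cv2.imwrite(f"pics/a3{n}.png",im);p=proj(c,[.6232,.109,.085]);x,y=p.astype(int);h=w*3//4
    x0,y0=min(max(0,x-w),512-2*w),min(max(0,y-h),384-2*h);print(n,x0,y0,"tip",proj(c,tip),"sock",p,"f",400/(2*w))
    out.append(cv2.resize(im[y0:y0+2*h,x0:x0+2*w],(400,300),interpolation=cv2.INTER_CUBIC))
cv2.imwrite("pics/a3.png",np.vstack([np.hstack(out[:2]),np.hstack([out[2],out[2]*0])]))
E
```

```text
t 7.35 [0.6231 0.1079 0.1493] [-3.1415e+00 -2.0000e-04 -2.7980e-01] q [0.035 0.398 1.471 0.    1.272 1.885] F [-1.   0.  -0.4] [ 0.01  0.02 -0.02] w 0.0110 f 59.1
wrist 157 131 tip [258.54303335 211.29738779] sock [257.15881933 206.89613073] f 2.0
side 177 193 tip [227.88861994 226.95316392] sock [227.87651182 230.16063003] f 4.0
scene 238 169 tip [288.71753645 204.06017899] sock [288.81742048 206.8146174 ] f 4.0
```

View pics/a3.png

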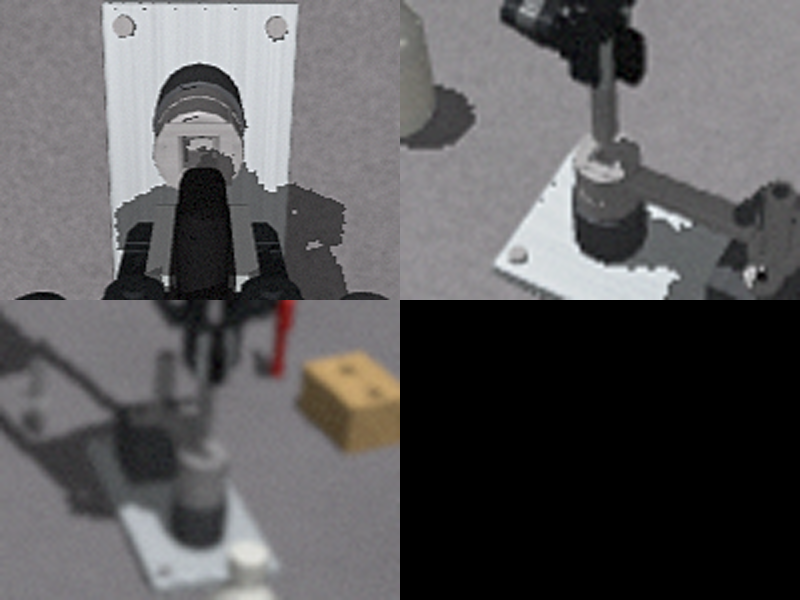

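The wrist crop shows the socket mouth (202,152) in line with the grip column. In the side crop the tip at (605,140) sits over the hub centre, so I'll go down gently.

Call:
{"fn": "arm_command", "kwargs": {
  "increments": [
    [0,0.0,0.02,0,0,0],
    [0,0,0.02,0,0,0],
    [0,0,0.02,0,0,0],
    [0,0,0.02,0,0,0],
    [0,0,0,0,0,0]
  ]
}}

```text
t: 8.12
tool_pos: [0.6232, 0.1082, 0.1325]
tool_rot: [-3.141, 0.0, -0.28]
contact_force: [0.8, 1.9, -0.8]
grip_width: 0.0113
finger_force: 58.9
```

Tip is about 7 mm below the mouth without resistance, so I'll continue.

Call:
{"fn": "arm_command", "kwargs": {
  "increments": [
    [0,0,0.015,0,0,0],
    [0,0,0.015,0,0,0],
    [0,0,0.015,0,0,0],
    [0,0,0.012,0,0,0],
    [0,0,0,0,0,0]
  ]
}}

```text
t: 8.75
tool_pos: [0.6234, 0.1081, 0.1214]
tool_rot: [-3.141, 0.0, -0.28]
contact_force: [1.3, 3.6, -0.0]
grip_width: 0.011
finger_force: 59.2
```

Call:
{"fn": "arm_command", "kwargs": {
  "increments": [
    [0,-0.002,0.006,0,0,0],
    [0,0,0,0,0,-0.1],
    [0,0,0,0,0,-0.15],
    [0,0,0,0,0,-0.15],
    [0,0,0,0,0,-0.15],
    [0,0,0,0,0,-0.15],
    [0,0,0,0,0,-0.15],
    [0,0,0,0,0,-0.15],
    [0,0,0,0,0,0]
  ]
}}

```text
t: 9.88
tool_pos: [0.6228, 0.1095, 0.1203]
tool_rot: [-3.139, -0.0, 0.505]
contact_force: [-1.1, 6.5, 2.0]
grip_width: 0.0111
finger_force: 59.4
```

```bash
python3 -c "
from h import *
st()"
```

```text
t 9.88 [0.6228 0.1095 0.1203] [-3.1385e+00 -2.0000e-04  5.0530e-01] q [0.036 0.43  1.491 0.003 1.222 1.1  ] F [-1.1  6.5  2. ] [ 1.43  0.22 -0.1 ] w 0.0111 f 59.4
```

Call:
{"fn": "arm_command", "kwargs": {
  "increments": [
    [0,0,0,0,0,-0.15],
    [0,0,0,0,0,-0.15],
    [0,0,0,0,0,-0.15],
    [0,0,0,0,0,-0.15],
    [0,0,0,0,0,-0.15],
    [0,0,0,0,0,-0.15],
    [0,0,0,0,0,-0.1],
    [0,0,0,0,0,0]
  ]
}}

```text
t: 10.88
tool_pos: [0.6225, 0.1098, 0.1203]
tool_rot: [-3.139, -0.002, 1.291]
contact_force: [-0.9, 6.5, 2.8]
grip_width: 0.0113
finger_force: 59.6
```

```bash
python3 - <<'E'
from h import *
st();im=viewer.read_camera("side");cv2.imwrite("pics/s4.png",im)
c=cal("side");o=np.array([.6225,.1095,.071]);
# brightness along finger directions
g=cv2.cvtColor(im,cv2.COLOR_BGR2GRAY)
for a in np.arange(0,1.7,.1):
    d=-.288+np.pi+a
    v=[int(g[int(round(p[1])),int(round(p[0]))]) for p in(proj(c,o+np.array([np.cos(d)*r,np.sin(d)*r,.006])) for r in(.03,.05,.065,.08,.1))]
    print(round(a,1),v)
E
```

```text
t 10.88 [0.6225 0.1098 0.1203] [-3.1387e+00 -2.5000e-03  1.2906e+00] q [0.036 0.43  1.491 0.003 1.222 0.315] F [-0.9  6.5  2.8] [ 1.59  0.45 -0.14] w 0.0113 f 59.6
0.0 [223, 101, 228, 61, 84]
0.1 [198, 125, 67, 141, 78]
0.2 [145, 146, 65, 101, 86]
0.3 [146, 145, 136, 64, 78]
0.4 [144, 144, 145, 65, 147]
0.5 [151, 149, 152, 147, 142]
0.6 [150, 151, 145, 143, 149]
0.7 [126, 144, 145, 148, 147]
0.8 [71, 144, 148, 146, 145]
0.9 [78, 132, 156, 147, 149]
1.0 [71, 72, 115, 152, 148]
1.1 [168, 172, 159, 109, 147]
1.2 [181, 180, 176, 79, 143]
1.3 [177, 180, 161, 127, 149]
1.4 [167, 142, 145, 149, 149]
1.5 [141, 150, 152, 57, 20]
1.6 [154, 152, 27, 26, 21]
```

Call:
{"fn": "arm_command", "kwargs": {
  "increments": [
    [0.004,0,0,0,0,-0.06],
    [0,0,0,0,0,-0.06],
    [0,0,0,0,0,0]
  ]
}}

```text
t: 11.3
tool_pos: [0.6225, 0.1099, 0.1203]
tool_rot: [-3.139, -0.001, 1.385]
contact_force: [-3.6, 5.3, 3.2]
grip_width: 0.0111
finger_force: 59.7
```

Call:
{"fn": "arm_command", "kwargs": {
  "increments": [
    [0,0,0,0,0,0],
    [0,0,0,0,0,0],
    [0,0,0,0,0,0],
    [0,0,0,0,0,0],
    [0,0,-0.05,0,0,0],
    [0,0,-0.15,0,0,0],
    [0,0,-0.2,0,0,0],
    [0,0,-0.2,0,0,0]
  ],
  "gripper": 0
}}

```text
t: 12.3
tool_pos: [0.6237, 0.1088, 0.2424]
tool_rot: [3.141, 0.0, 1.385]
contact_force: [0.2, 0.5, -0.9]
grip_width: 0.0854
finger_force: 0.0
```

```bash
python3 - <<'E'
from h import *
st()
step([.485,.225,.25],1.18,6)
E
```

```text
t 12.30 [0.6237 0.1088 0.2424] [3.1409 0.     1.3849] q [ 0.036  0.32   1.377 -0.     1.444  0.222] F [ 0.2  0.5 -0.9] [ 0.02 -0.02 -0.03] w 0.0854 f 0.0
6 x [0.0625, -0.1375, -0.0064, 0.0001, -0.0, 0.0435] mm/row 30.2 deg 1.96
```

```bash
python3 - <<'E'
from h import *
step([.508,.076,.22],1.29,5)
E
```

```text
5 x [-0.0576, -0.1056, 0.0224, 0.0002, 0.0, 0.0242] mm/row 24.5 deg 1.09
```

Call:
{"fn": "arm_command", "kwargs": {
  "increments": [
    [-0.0576,-0.1056,0.0224,0,0,0.0242],
    [-0.0576,-0.1056,0.0224,0,0,0.0242],
    [-0.0576,-0.1056,0.0224,0,0,0.0242],
    [-0.0576,-0.1056,0.0224,0,0,0.0242],
    [-0.0576,-0.1056,0.0224,0,0,0.0242],
    [0,0,0,0,0,0],
    [0,0,0,0,0,0]
  ]
}}

```text
t: 13.18
tool_pos: [0.5091, 0.0761, 0.2191]
tool_rot: [3.139, -0.001, 1.29]
contact_force: [-0.2, 0.4, 0.1]
grip_width: 0.0855
finger_force: 0.0
```

```bash
python3 - <<'E'
from h import *
s=st();c=cal("wrist")
im=viewer.read_camera("wrist");cv2.imwrite("pics/w5.png",im);np.savez("w5.npz",K=c[0],R=c[1],t=c[2])
p=proj(c,[.527,.1385,.112]);print(p);x,y=p.astype(int)
x0=max(0,min(x-90,332));y0=max(0,min(y-80,249));print(x0,y0)
cv2.imwrite("pics/w5c.png",cv2.resize(im[y0:y0+135,x0:x0+180],None,fx=4.4,fy=4.4,interpolation=cv2.INTER_CUBIC))
E
```

```text
t 13.18 [0.5091 0.0761 0.2191] [ 3.1392e+00 -7.0000e-04  1.2899e+00] q [-0.02   0.087  1.703  0.     1.348  0.261] F [-0.2  0.4  0.1] [ 0.03  0.   -0.03] w 0.0855 f 0.0
[257.18594246 117.13547648]
167 37
```

View pics/w5c.png

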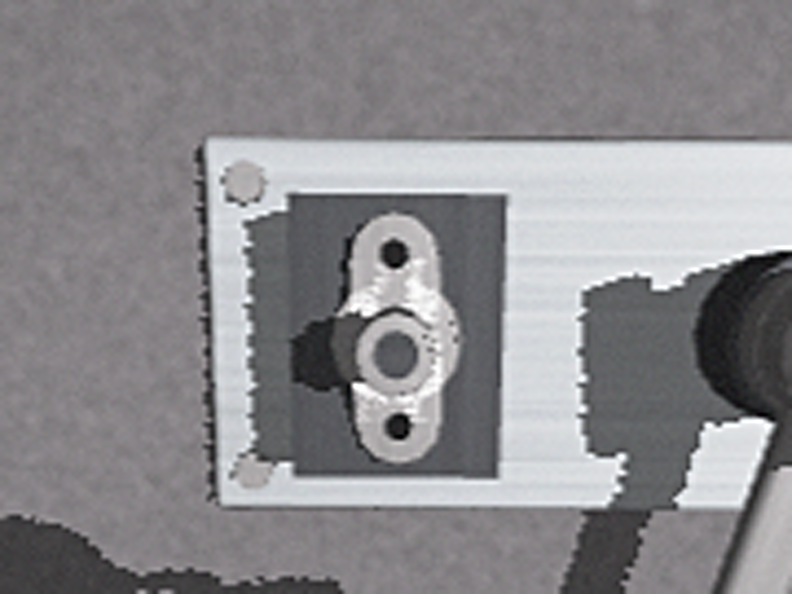

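The pin's stem top is at (396,354) in the crop, its flange holes at (394,253) and (399,427), and the finger has swung off to the lower right.

```bash
python3 - <<'E'
from h import *
z=np.load("w5.npz");c=(z["K"],z["R"],z["t"])
f=lambda x,y,h:onz(c,((x+.5)/4.4-.5+167,(y+.5)/4.4-.5+37),h)
p=f(396,354,.112);a=f(394,253,.064);b=f(399,427,.064);e=f(394.5,212,.064);g=f(399.5,463,.064)
print(p,"holes mid",(a+b)/2,"ends mid",(e+g)/2,np.linalg.norm(e-g))
for u,v in((a,b),(e,g)):d=u-v;print("pin y yaw",np.arctan2(d[1],d[0]))
n=[f(289,196,.057),f(507,197,.057),f(497,477,.057),f(295,475,.057)];print("nest c",np.mean(n,0),(n[0]-n[3])/.064)
q=np.r_[((p[:2]+(a+b)[:2]/2)/2)];print(q)
step([*q,.15],1.29,4);step([*q,.072],1.29,4,[*q,.15],1.29)
E
```

```text
[0.52655085 0.13868721 0.112     ] holes mid [0.52656094 0.13851477 0.064     ] ends mid [0.52671038 0.13860173 0.064     ] 0.055334634747073765
pin y yaw 1.3181537281380007
pin y yaw 1.3091716468051287
nest c [0.52661587 0.13834756 0.057     ] [0.27688257 0.94272221 0.        ]
[0.52655589 0.13860099]
4 x [0.0809, -0.001, 0.0863, 0.0007, -0.0002, 0.0] mm/row 23.7 deg 0.03
4 x [0.0, 0.0, 0.0975, 0.0, -0.0, 0.0] mm/row 19.5 deg 0.0
```

Call:
{"fn": "arm_command", "kwargs": {
  "increments": [
    [0.0809,-0.001,0.0863,0,0,0],
    [0.0809,-0.001,0.0863,0,0,0],
    [0.0809,-0.001,0.0863,0,0,0],
    [0.0809,-0.001,0.0863,0,0,0],
    [0,0,0.095,0,0,0],
    [0,0,0.095,0,0,0],
    [0,0,0.095,0,0,0],
    [0,0,0.095,0,0,0],
    [0,0,0,0,0,0],
    [0,0,0,0,0,0]
  ]
}}

```text
t: 14.48
tool_pos: [0.5255, 0.139, 0.0731]
tool_rot: [3.141, -0.0, 1.29]
contact_force: [-0.2, 0.8, -0.7]
grip_width: 0.0853
finger_force: 0.0
```

Call:
{"fn": "arm_command", "kwargs": {
  "increments": [
    [0,0,0,0,0,0],
    [0,0,0,0,0,0],
    [0,0,0,0,0,0],
    [0,0,0,0,0,0],
    [0,0,0,0,0,0],
    [0,0,0,0,0,0],
    [0,0,0,0,0,0],
    [0,0,0,0,0,0]
  ],
  "gripper": 1
}}

```text
t: 15.48
tool_pos: [0.5255, 0.1385, 0.0734]
tool_rot: [3.141, -0.0, 1.29]
contact_force: [0.1, -0.4, 3.6]
grip_width: 0.0142
finger_force: 58.4
```

```bash
python3 - <<'E'
from h import *
st()
E
```

```text
t 15.47 [0.5255 0.1385 0.0734] [ 3.1409e+00 -1.0000e-04  1.2898e+00] q [ 0.098  0.324  1.753 -0.     1.064  0.38 ] F [ 0.1 -0.4  3.6] [-0.09  0.05  0.01] w 0.0142 f 58.4
```

```bash
python3 - <<'E'
from h import *
step([.527,.138,.27],1.29,7); step([.49,-.30,.27],-0.024,14,[.527,.138,.27],1.29)
E
```

```text
7 x [-0.0, 0.0012, -0.1404, 0.0001, -0.0, -0.0] mm/row 28.1 deg 0.01
14 x [-0.1168, 0.1219, 0.0, 0.0, -0.0, 0.1195] mm/row 33.8 deg 5.38
```

Call:
{"fn": "arm_command", "kwargs": {
  "increments": [
    [0,0,-0.06,0,0,0],
    [0,0,-0.1,0,0,0],
    [0,0,-0.16,0,0,0],
    [0,0,-0.22,0,0,0],
    [0,0,-0.22,0,0,0],
    [0,0,-0.16,0,0,0],
    [0,0,-0.06,0,0,0],
    [0,0,0,0,0,0]
  ]
}}

```text
t: 16.48
tool_pos: [0.5248, 0.1386, 0.269]
tool_rot: [-3.141, -0.0, 1.29]
contact_force: [0.7, -0.9, -3.2]
grip_width: 0.0147
finger_force: 59.3
```

Call:
{"fn": "arm_command", "kwargs": {
  "increments": [
    [-0.1168,0.1219,0,0,0,0.1195],
    [-0.1168,0.1219,0,0,0,0.1195],
    [-0.1168,0.1219,0,0,0,0.1195],
    [-0.1168,0.1219,0,0,0,0.1195],
    [-0.1168,0.1219,0,0,0,0.1195],
    [-0.1168,0.1219,0,0,0,0.1195],
    [-0.1168,0.1219,0,0,0,0.1195],
    [-0.1168,0.1219,0,0,0,0.1195],
    [-0.1168,0.1219,0,0,0,0.1195],
    [-0.1168,0.1219,0,0,0,0.1195],
    [-0.1168,0.1219,0,0,0,0.1195],
    [-0.1168,0.1219,0,0,0,0.1195],
    [-0.1168,0.1219,0,0,0,0.1195],
    [-0.1168,0.1219,0,0,0,0.1195],
    [0,0,0,0,0,0],
    [0,0,0,0,0,0]
  ]
}}

```text
t: 18.48
tool_pos: [0.4876, -0.2986, 0.2671]
tool_rot: [-3.139, 0.002, -0.024]
contact_force: [-0.4, 0.2, -1.0]
grip_width: 0.0146
finger_force: 59.2
```

```bash
python3 - <<'E'
from h import *
s=st();c=cal("wrist")
im=viewer.read_camera("wrist");cv2.imwrite("pics/w6.png",im);np.savez("w6.npz",K=c[0],R=c[1],t=c[2])
cv2.imwrite("pics/w6b.png",cv2.resize(im,(800,600),interpolation=cv2.INTER_CUBIC))
for n in("side","scene"):cv2.imwrite(f"pics/{n}6.png",viewer.read_camera(n))
E
```

```text
t 18.48 [ 0.4876 -0.2986  0.2671] [-3.1387e+00  2.4000e-03 -2.3800e-02] q [-7.010e-01  1.760e-01  1.503e+00  1.000e-03  1.466e+00  8.930e-01] F [-0.4  0.2 -1. ] [-0.01 -0.03  0.06] w 0.0146 f 59.2
```

View pics/w6b.png

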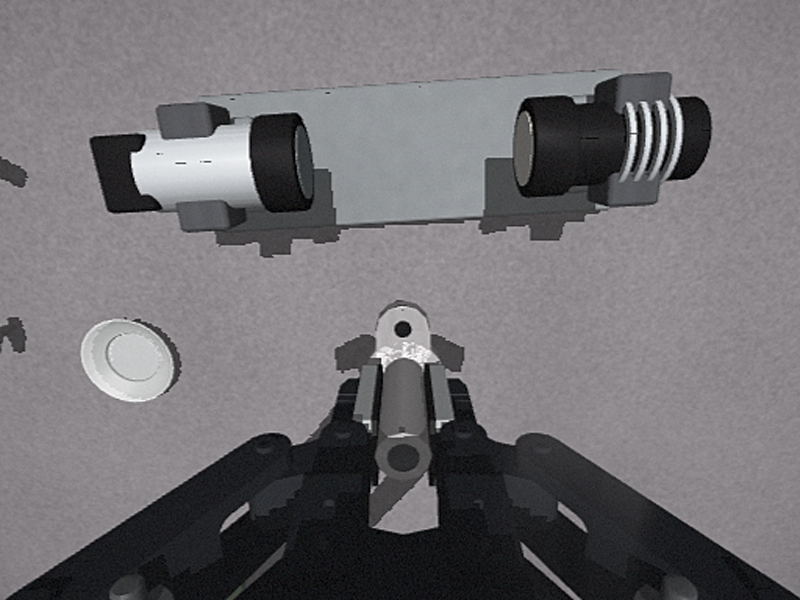

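The gauge is seen from above: the lens ring's front is at about (316,162), the lamp's front at (513,147), and the base edges run (200,97)–(620,70) and (337,225)–(490,218). The pin is held upright at the bottom centre, its flange hole at (403,329) and stem top at (403,458).

```bash
python3 - <<'E'
from h import *
z=np.load("w6.npz");c=(z["K"],z["R"],z["t"]);im=cv2.imread("pics/w6.png");g=cv2.GaussianBlur(cv2.cvtColor(im,cv2.COLOR_BGR2GRAY),(3,3),0).astype(float)
cam=-c[1].T@c[2];k=1/1.5625
def edge(v,thr=70):  # first/last subpixel index below thr
    i=np.where(v<thr)[0];a,b=i[0],i[-1]
    return a-(thr-v[a])/(v[a-1]-v[a]), b+(thr-v[b])/(v[b+1]-v[b])
def axis(cols,r0,r1):
    out=[]
    for x in cols:
        t,b=edge(g[r0:r1,x]);d=[ray(c,(x,r0+q))[1] for q in(t,b)]
        m=sum(v/np.linalg.norm(v) for v in d);P=cam+m*(.13-cam[2])/m[2];out.append([*P[:2],t+r0,b+r0])
    return np.array(out)
L=axis(range(166,188,3),58,150);Lp=axis(range(343,364,3),50,140)
print("lens",L.round(4).tolist());print("lamp",Lp.round(4).tolist())
A=np.vstack([L[2:6,:2],Lp[2:6,:2]]);f=np.polyfit(A[:,1],A[:,0],1);print("axis x=%.4f*y+%.4f"%tuple(f),"resid",(A[:,0]-np.polyval(f,A[:,1])).round(4))
# fronts: row through rim's lowest point (z=.102) at axis
for n,r,(x0,x1),side in(("lens",104,(180,212),1),("lamp",94,(318,345),-1)):
    for rr in range(r-4,r+5,2):
        print(n,rr,g[rr,x0:x1].astype(int).tolist() if rr==r else "",end=" ")
    print()
# base edges
for n,cols,r0,r1,s in(("far",range(220,320,10),35,65,1),("near",range(225,305,10),125,155,-1)):
    P=[]
    for x in cols:
        d=np.diff(g[r0:r1,x]); j=np.argmax(np.abs(d)); P.append(onz(c,(x,r0+j+.5),.02)[:2])
    P=np.array(P);q=np.polyfit(P[:,1],P[:,0],1);print(n,"x=%.4f y+%.4f"%tuple(q),np.std(P[:,0]-np.polyval(q,P[:,1])))
for q in((200,97),(620,70)):print(onz(c,(q[0]*k,q[1]*k),.02))
print("pin top",onz(c,(403.5*k-.3,457*k-.3),.267-.0344+.018+.055),"hole",onz(c,(403*k-.3,329*k-.3),.267-.0344+.018+.007))
E
```

```text
Traceback (most recent call last):
IndexError: index 92 is out of bounds for axis 0 with size 92
```

```bash
cat > g.py <<'E'
from h import *
z=np.load("w6.npz");c=(z["K"],z["R"],z["t"]);im=cv2.imread("pics/w6.png");g=cv2.GaussianBlur(cv2.cvtColor(im,cv2.COLOR_BGR2GRAY),(3,3),0).astype(float)
cam=-c[1].T@c[2];k=1/1.5625
def edge(v,r,thr=52):  # go out from the barrel's middle
    a=b=r
    while v[a-1]<thr:a-=1
    while v[b+1]<thr:b+=1
    return a-(thr-v[a])/(v[a-1]-v[a]), b+(thr-v[b])/(v[b+1]-v[b])
def axis(cols,r):
    out=[]
    for x in cols:
        t,b=edge(g[:,x],r);d=[ray(c,(x,q))[1] for q in(t,b)]
        m=sum(v/np.linalg.norm(v) for v in d);P=cam+m*(.13-cam[2])/m[2];out.append([*P[:2],t,b])
    return np.array(out)
L=axis(range(166,186,3),104);Lp=axis(range(346,364,3),94)
print("lens",L.round(3).tolist());print("lamp",Lp.round(3).tolist())
A=np.vstack([L[2:6,:2],Lp[:4,:2]]);f=np.polyfit(A[:,1],A[:,0],1);print("axis x=%.4f*y+%.4f"%tuple(f),"resid",(A[:,0]-np.polyval(f,A[:,1])).round(4))
for n,r,x0,x1 in(("lens",104,180,212),("lamp",94,318,345)):print(n,x0,g[r,x0:x1].astype(int).tolist())
for n,cols,r0,r1 in(("far",range(220,320,10),35,65),("near",range(225,305,10),125,155)):
    P=[]
    for x in cols:
        d=np.diff(g[r0:r1,x]); j=np.argmax(np.abs(d)); P.append(onz(c,(x,r0+j+.5),.02)[:2])
    P=np.array(P);q=np.polyfit(P[:,1],P[:,0],1);print(n,"x=%.4f y+%.4f"%tuple(q),np.std(P[:,0]-np.polyval(q,P[:,1])))
for q in((200,97),(620,70)):print(onz(c,(q[0]*k,q[1]*k),.02))
print("pin top",onz(c,(403.5*k-.3,457*k-.3),.267-.0344+.018+.055),"hole",onz(c,(403*k-.3,329*k-.3),.267-.0344+.018+.007))
E
python3 g.py
```

```text
lens [[0.567, -0.214, 73.917, 125.444], [0.564, -0.217, 73.706, 133.3], [0.563, -0.219, 73.489, 135.25], [0.562, -0.222, 73.154, 136.143], [0.562, -0.225, 73.0, 135.824], [0.563, -0.228, 72.763, 135.621], [0.563, -0.23, 72.717, 135.655]]
lamp [[0.557, -0.382, 89.0, 125.667], [0.557, -0.385, 88.667, 125.562], [0.558, -0.387, 87.0, 125.269], [0.568, -0.389, 61.571, 125.304], [0.568, -0.392, 61.364, 124.897], [0.569, -0.395, 61.467, 123.591]]
axis x=0.0163*y+0.5661 resid [ 0.0002 -0.0001  0.      0.0002 -0.0033 -0.0031 -0.0023  0.0084]
lens 180 [42, 43, 43, 42, 42, 42, 40, 28, 30, 62, 82, 72, 60, 56, 57, 58, 58, 58, 55, 64, 101, 138, 150, 149, 148, 148, 148, 148, 149, 149, 148, 148]
lamp 318 [151, 152, 153, 153, 153, 154, 154, 154, 156, 142, 108, 88, 91, 94, 93, 94, 93, 91, 91, 93, 93, 96, 91, 57, 21, 21, 34]
far x=-0.0342 y+0.6087 0.0009654496242850924
near x=-0.0334 y+0.4989 0.0018006432781082907
[ 0.61346756 -0.13831928  0.02      ]
[ 0.62466388 -0.47051212  0.02      ]
pin top [ 0.48793983 -0.29835991  0.3056    ] hole [ 0.50661768 -0.29847127  0.2576    ]
```

```bash
python3 - <<'E'
from h import *
z=np.load("w6.npz");c=(z["K"],z["R"],z["t"])
a=onz(c,(200,104),.102);b=onz(c,(327.6,94),.102);print(a,b,np.linalg.norm((a-b)[:2]),(a+b)/2)
# same in side view: base +y end edge & scene check of pin lean using side/scene stems
s=st()
for n in("side","scene"):
    cc=cal(n);im=cv2.imread(f"pics/{n}6.png");g=cv2.cvtColor(im,cv2.COLOR_BGR2GRAY)
    for dz in(-.045,-.0344,-.022,-.012):
        p=proj(cc,s["tool_pos"]+[0,0,dz]);r=int(round(p[1]));x=int(p[0]);print(n,dz,p.round(1),g[r,x-12:x+13].tolist())
E
```

```text
[ 0.56270572 -0.23998128  0.102     ] [ 0.56927103 -0.37036445  0.102     ] 0.13054835459982006 [ 0.56598837 -0.30517287  0.102     ]
t 18.62 [ 0.4884 -0.2985  0.2683] [-3.1405e+00  9.0000e-04 -2.2500e-02] q [-0.7    0.176  1.501  0.     1.466  0.893] F [-0.6  0.1 -2.6] [ 0.04 -0.01 -0.01] w 0.0145 f 59.2
side -0.045 [310.4  83.4] [128, 127, 125, 129, 128, 127, 125, 124, 128, 130, 128, 71, 73, 75, 78, 108, 131, 124, 128, 126, 127, 126, 128, 128, 121]
side -0.0344 [311.   79.6] [126, 127, 124, 126, 128, 129, 128, 129, 126, 110, 63, 68, 73, 76, 74, 113, 129, 125, 127, 129, 127, 124, 121, 121, 118]
side -0.022 [311.7  75.1] [130, 128, 128, 130, 131, 128, 117, 121, 117, 91, 85, 74, 71, 70, 71, 76, 73, 81, 79, 79, 74, 73, 70, 87, 104]
side -0.012 [312.2  71.4] [109, 125, 119, 153, 148, 131, 177, 174, 172, 177, 133, 104, 73, 73, 72, 63, 69, 72, 73, 40, 36, 53, 74, 88, 111]
scene -0.045 [127.2 174.8] [123, 124, 123, 128, 125, 126, 127, 125, 124, 120, 105, 89, 73, 82, 98, 115, 125, 125, 128, 126, 128, 125, 132, 126, 128]
scene -0.0344 [126.6 171. ] [122, 123, 121, 123, 122, 122, 127, 122, 122, 105, 91, 76, 79, 74, 77, 90, 111, 124, 129, 127, 126, 126, 125, 122, 125]
scene -0.022 [125.9 166.5] [127, 125, 126, 126, 122, 123, 119, 118, 110, 98, 111, 115, 115, 110, 114, 119, 111, 104, 106, 118, 120, 124, 128, 123, 124]
scene -0.012 [125.3 162.8] [128, 124, 126, 126, 124, 116, 99, 100, 106, 120, 129, 139, 141, 145, 151, 149, 148, 139, 126, 118, 121, 127, 124, 126, 123]
```

Gap measures 130.5 mm and the focus is at about (0.565, -0.305), with the gauge yawed 0.034. The pin hangs straight under the TCP.

```bash
python3 - <<'E'
from h import *
step([.5647,-.3053,.267],.0105,5,[.488,-.2985,.2675],-.0235);step([.5647,-.3053,.1645],.0105,8,[.5647,-.3053,.267],.0105)
E
```

```text
5 x [0.0768, 0.006, 0.0005, 0.0, 0.0, -0.0087] mm/row 15.4 deg 0.39
8 x [-0.0, -0.0, 0.0641, 0.0, -0.0, 0.0] mm/row 12.8 deg 0.0
```

Call:
{"fn": "arm_command", "kwargs": {
  "increments": [
    [0.0768,0.006,0,0,0,-0.0087],
    [0.0768,0.006,0,0,0,-0.0087],
    [0.0768,0.006,0,0,0,-0.0087],
    [0.0768,0.006,0,0,0,-0.0087],
    [0.0768,0.006,0,0,0,-0.0087],
    [0,0,0,0,0,0],
    [0,0,0.064,0,0,0],
    [0,0,0.064,0,0,0],
    [0,0,0.064,0,0,0],
    [0,0,0.064,0,0,0],
    [0,0,0.064,0,0,0],
    [0,0,0.064,0,0,0],
    [0,0,0.064,0,0,0],
    [0,0,0.064,0,0,0],
    [0,0,0,0,0,0],
    [0,0,0,0,0,0]
  ]
}}

```text
t: 20.62
tool_pos: [0.5651, -0.3065, 0.167]
tool_rot: [3.141, -0.001, 0.01]
contact_force: [1.0, 0.0, -2.4]
grip_width: 0.0143
finger_force: 59.2
```

```bash
python3 - <<'E'
from h import *
R=[]
for i in range(4):
    for n in("wrist","side","scene"):
        R.append(np.r_[monitor.observe()["tool_pos"],monitor.observe()["tool_rot"]]);im=viewer.read_camera(n);cv2.imwrite(f"pics/{n}7.png",im)
R=np.array(R);R[:,3]%=2*np.pi;print(R.mean(0).round(4),R.std(0).round(4));st()
p=R.mean(0)[:3]
for n in("side","scene"):
    cc=cal(n);g=cv2.cvtColor(cv2.imread(f"pics/{n}7.png"),cv2.COLOR_BGR2GRAY)
    for dz in(-.050,-.042,-.0344,-.026):
        q=proj(cc,p+[0,0,dz]);r=int(round(q[1]));x=int(q[0]);print(n,dz,q.round(1),g[r,x-12:x+13].tolist())
    print(n,"focus px",proj(cc,[.565,-.3053,.13]).round(1))
cc=cal("wrist");g=cv2.cvtColor(cv2.imread("pics/wrist7.png"),cv2.COLOR_BGR2GRAY)
q=proj(cc,p+[.0195,0,-.0094]);print("hole pred",q)   # dark hole in the flange
x,y=q.astype(int);w=g[y-7:y+8,x-9:x+10];m=(w<45);ys,xs=np.nonzero(m);print("hole seen",xs.mean()+x-9,ys.mean()+y-7,m.sum())
h=onz(cc,(xs.mean()+x-9,ys.mean()+y-7),p[2]-.0094);print(h-p,"flange yaw",np.arctan2(*(h-p)[1::-1]))
E
```

```text
[ 5.651e-01 -3.065e-01  1.672e-01  3.141e+00 -7.000e-04  1.000e-02] [0.0002 0.0001 0.0003 0.0003 0.0005 0.    ]
t 21.23 [ 0.5648 -0.3063  0.1667] [3.1416 0.     0.01  ] q [-0.631  0.402  1.428 -0.     1.312  0.929] F [-0.3 -0.3 -2. ] [-0.02  0.01 -0.  ] w 0.0145 f 59.2
side -0.05 [278.6 113.5] [135, 133, 130, 135, 112, 58, 59, 64, 65, 60, 61, 64, 74, 73, 70, 61, 62, 60, 60, 60, 64, 61, 62, 81, 129]
side -0.042 [278.8 111.1] [132, 132, 134, 127, 108, 61, 60, 62, 64, 64, 59, 69, 74, 72, 75, 62, 60, 64, 65, 62, 60, 63, 62, 85, 131]
side -0.0344 [279.  108.7] [125, 127, 128, 131, 122, 59, 61, 60, 63, 62, 64, 72, 71, 74, 74, 62, 64, 61, 61, 64, 63, 61, 53, 71, 131]
side -0.026 [279.2 106.1] [130, 128, 128, 123, 73, 60, 57, 57, 60, 60, 65, 68, 74, 71, 73, 68, 60, 64, 62, 67, 64, 59, 68, 113, 131]
side focus px [278.9 109.8]
scene -0.05 [138.  226.1] [63, 59, 61, 56, 56, 56, 58, 60, 55, 60, 61, 70, 75, 74, 67, 61, 60, 58, 55, 57, 60, 56, 59, 61, 54]
scene -0.042 [137.5 223.4] [59, 62, 68, 72, 73, 71, 69, 73, 71, 66, 75, 76, 75, 76, 72, 83, 90, 97, 95, 95, 95, 98, 99, 85, 66]
scene -0.0344 [137.1 220.9] [60, 70, 98, 118, 119, 118, 116, 119, 111, 100, 87, 80, 82, 76, 85, 103, 118, 132, 127, 126, 128, 128, 127, 118, 97]
scene -0.026 [136.7 218. ] [60, 54, 60, 76, 98, 113, 122, 123, 117, 110, 105, 109, 116, 124, 118, 115, 105, 107, 112, 123, 128, 124, 124, 125, 127]
scene focus px [137.7 221.7]
hole pred [259.2493503  209.46216576]
hole seen 257.48 210.30666666666667 75
[ 0.01897513  0.00099908 -0.0094    ] flange yaw 0.052603245973778634
```

Call:
{"fn": "arm_command", "kwargs": {
  "increments": [
    [-0.001,-0.006,0.0,0,0,0],
    [0,0,0.0135,0,0,0],
    [0,0,0,0,0,0],
    [0,0,0,0,0,0],
    [0,0,0,0,0,0],
    [0,0,0,0,0,0]
  ]
}}

```text
t: 21.98
tool_pos: [0.5647, -0.3052, 0.164]
tool_rot: [3.142, -0.0, 0.01]
contact_force: [-0.5, 0.1, -1.6]
grip_width: 0.0145
finger_force: 59.2
```

```bash
python3 - <<'E'
from h import *
R=[]
for i in range(4):
    for n in("wrist","side","scene"):
        R.append(monitor.observe()["tool_pos"]);im=viewer.read_camera(n)
        cv2.imwrite(f"pics/{n}8.png",im)
R=np.array(R);print(R.mean(0).round(4));st()
# key still standing? black grip pixels in side view near the hub
im=cv2.imread("pics/side8.png");c=cal("side");m=(im.max(2)<45).astype(np.uint8);p=proj(c,[.6225,.1095,.136]);print("pred grip",p)
x,y=p.astype(int);w=m[y-20:y+20,x-20:x+20];n,l,s,ce=cv2.connectedComponentsWithStats(w);i=1+np.argmax(s[1:,4]);print(s[i],ce[i]+[x-20,y-20])
E
```

```text
[ 0.5646 -0.3052  0.164 ]
t 22.57 [ 0.5647 -0.3051  0.1639] [ 3.1416 -0.      0.01  ] q [-0.63   0.403  1.432 -0.     1.306  0.931] F [-0.2 -1.  -2.2] [-0.01  0.02  0.03] w 0.0147 f 59.2
pred grip [227.41562418 214.77177164]
[ 14   9  13  24 189] [227.1005291  214.42857143]
```

```bash
python3 -c "
from h import *
print(manip.job_done())"
```

```text
the job is handed in; nothing more can be done
None
```

I handed the job in at about 22.6 s. The key stands in the clamp's socket, tip about 20 mm down, turned about 1.67 rad anticlockwise (a quarter turn plus 0.1 rad), with the finger swung off the pin. The pin is held still in the gauge gap; by my measurements its pilot middle is within about 1 mm of the beam centre and midway between the lenses, and the flange is square to within about 0.02 rad. No result came back when I handed it in.

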